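# Push the spare label holder behind the shelf clip's lip and hold it home

## Robot

A 6-joint arm with a two-finger parallel gripper is mounted at the origin on the work surface. World frame = base frame: x ahead of the robot, y to its left, z up, the work surface at z = 0. Lengths are in m, angles in degrees, forces in N, time in s.
With the tool pointing down it reaches from about 0.4 to 0.825 m from the base axis. Payload 7 kg.
Tool frame: the origin (TCP) lies between the finger pads; the fingertips stand 25 mm ahead of it and the grasp point (between the pads) lies 6 mm ahead of it (env.tips_ahead is the distance from the TCP to the fingertips, in m); z points along the fingers, y is the direction in which the jaws open and shut (so a half turn about z gives the same grasp; the last joint's range is limited). The gripper opens to 88 mm and grips with 3 to 60 N. Pads are 19 mm wide; open, the fingers measure 130 mm over their backs; the gripper's body (78 mm by 193 mm) begins 47 mm behind the grasp point.
Start: joints at [16.507, 20.546, 0.682, 0, -70.136, -16.507], TCP at [0.675, -0, 0.252] pointing down, gripper open.
Joint ranges: [-176.03, 176.03], [-82.01, 121.73], [-58.28, 71.71], [-173.87, 95.51], [-174.79, -0.11], [-173.66, 173.66]. Speed limits (degrees/s): [136.94, 136.94, 172.46, 180, 180, 180].

## Interface

Orientations are given as a 3x3 rotation matrix whose columns are the frame's x, y, z axes.
In Python, from rig import env gives the robot as it stands.
- The arm moves only by the tool jog_arm, never from a script. Its arguments are lists of equal length, an entry for each row: "dp": the shift along the world's x, y, z in mm, a list of three; "roll": the turn about the world's z in degrees. A call has 1 to 8 rows; each row is the pose to reach, as a shift and turn from the pose measured when the call began; what a row does not reach only later rows make up. A row lasts 1/12 s, in which the tool goes at most 41.7 mm and 7.16 degrees, less where a joint would pass 70% of its speed; a pose out of reach is approached as far as the arm can. A call with a gripper value outside its range is refused whole. "grip" is the opening in per cent of the stroke, from 0 (shut) to 100 (fully open), set as the call begins (left out, the last holds). The fingers move at their own pace and stop on an object; "grip_force" is the grip in N (left out, the last holds). Time passes only in rows, so rows that repeat a pose let the fingers close. It gives the time, the measured TCP pose, the force and the opening at its end, in the units of the state.
- env.get_state(): the state, without advancing time (a new reading comes with each control period).
- env.capture(name): name is "scene" or "side" or "wrist"; returns a dict with "color" (480x640x3 uint8, blue, green, red), "vfov" (degrees; the focal length in pixels is half the picture's height over the tangent of half this angle, whatever the lens; pixels are square), "cx", "cy" (the principal point, pixels), "xyz" and "orientation" of the camera in the world; the wrist camera has in their place "hand_eye" (4x4, takes a point from camera to tool coordinates, whose origin is the TCP and whose axes are the flange's). Camera axes: x right, y up, looking along -z (the intrinsics and any distortion apply to the point x, -y, -z); pixel columns grow to the right and rows downward; lengths in m; the calibration is good to about 2 mm. A picture is of the moment at which its call begins: read the wrist's pose just before it. There is no depth.
- env.hand_in(): hands the job in, once; it reports no verdict.
The state is a dict: "t": time; "joints": joint angles; "joint_velocities": joint speeds; "joint_efforts": joint torques, N m; "ee_pos": TCP position; "tool_rot": TCP orientation; "ft_force": force on the tool from outside, world axes, zero at the start; "moment": the same for the moment, N m; "finger_gap": opening from 0.0 (shut) to 1.0 (fully open).
Only numpy, scipy, OpenCV 4.12 (cv2) and the standard library are available. Lean on these libraries where they do the work, as an engineer would, in place of code of your own. Each camera call takes 0.05 s, during which the arm holds its last target.

## Task

On the front of the bench-top reagent shelf one of the three label clips is empty: draw the spare label holder out of its slot in the stationery caddy and push its thin lower end straight down behind the springy lip of that clip, card side facing out from the shelf, until it stands upright and square, fully home on the clip's floor and not sticking out past the clip's ends. Its adhesive foot needs time to take, so do not let go: finish while the gripper still holds it and is pressing it firmly down onto the clip's floor. Leave the caddy, the marker and the two bottles where they are.

Things in the scene. Friction and masses are not known exactly. Their poses are not given: they have to be found in the camera images.
- label: the loose label holder: flat white plastic, 140 mm tall, 45 g. Lower 62 mm: plain tongue 40 mm wide, 5 mm thick, foot edges rounded 1.5 mm. Upper 78 mm: card frame 52 mm wide, 9 mm thick, paper card on its front. Origin: centre of its foot (bottom edge). z up along it, y along its width, -x out of its card side. It starts nearly upright in the caddy's slot, foot on the caddy floor, 4 mm above the bench.
- label_grip (a point): point inside the label holder's card frame, 112 mm above its foot (28 mm below its top), mid-width and mid-thickness: where to grip it, fingers closing on the 9 mm thickness (along label x); with the foot in the caddy it is 31 mm above the caddy's rim
- label_front (a point): imaginary point 30 mm out in front of label_grip, on the card side (label -x)
- caddy: loose, weighted (0.8 kg) dark steel stationery caddy, 46 mm (its x) by 118 mm (its y) by 85 mm tall, walls 3 mm, floor 4 mm. Origin: centre of its underside. The label slot, 13 mm (x) by 64 mm (y) inside, is centred 24 mm towards -y from the origin; a pen cell lies at +y, holding the marker.
- marker_center (a point): middle of the marker pen, 16 mm thick and 127 mm tall, standing in the caddy's pen cell about 47 mm in +y from the label holder's middle; it may lean
- shelf: the reagent shelf, fixed: grey steel, 180 mm deep (x), 420 mm wide (y), board top 118 mm above the bench, with thin guards round its edges: 12 mm high above the board at the front (-x), 40 mm at the sides and back. Origin: on the bench under its centre. Three clips on its front, 130 mm apart; two hold fixed label holders like the loose one, tops 225 mm above the bench.
- clip: the empty label clip, fixed on the shelf's front. Origin: on its channel floor, mid-length, in the face of its back plate, 85 mm above the bench. +x points into the shelf, y along it, z up. The back plate (face at x = 0) rises 55 mm above the floor, 70 mm long in y, ends open. The seated tongue lies flat on it: foot centre at x = -2.5 mm, z = 0.
- clip_floor: the floor of the empty clip's channel, 12 mm deep (x) by 70 mm long (y), its top level with clip's origin; same origin and axes as clip. Home is the foot resting on it.
- clip_mouth (a point): middle of the mouth of the empty clip, level with the lip's top edge, 36 mm above the clip's floor and 5.5 mm out from the back plate; the free gap here between back plate and lip is about 11 mm, narrowing downwards to a neck of 2.5 mm, 16 mm above the floor
- clip_lip (a joint): the springy grey plastic lip of the empty clip, hinged along the front edge of the floor: 0 rad relaxed, grows as it bends outwards, about 0.15 with the tongue behind it. Stiffness 0.4 N m/rad: pushing the 5 mm tongue through the neck takes about 3 to 12 N downwards; the drag then stays until the foot meets the solid floor.
- bottle_a: brown glass bottle, 60 mm thick, 105 mm tall, loose on the shelf board behind the clips; origin at the centre of its underside
- bottle_b: white plastic jar, 52 mm thick, 90 mm tall, loose on the shelf board behind the clips; origin at the centre of its underside
There are look-alikes about, which are no part of the job. Of the things that look like the label, take the one that is farthest to the robot's right at the start.

How it is judged (in metres and radians):
On the way, in this order (a step that is already met when the one before it is completed fails the run):
1. the label holder is drawn up clear of the caddy (height (world z) of label above 0.095 m and contact force between label and caddy below 0.05 N and contact force between the fingers and label above 1 N), for 0.1 s.
2. its tongue is behind the lip of the empty clip (z of label in the frame of clip between -0.003 and 0.012 m and x of label in the frame of clip between -0.008 and 0.001 m and y of label in the frame of clip between -0.02 and 0.02 m), for 0.05 s.
At the end, for the whole second after the job is handed in: Foot within 2 mm of the clip's floor, behind the lip, within 15 mm of the clip's middle, within 0.1 rad of upright and square, card side out; gripper still on it and pressing it onto the floor with over 2 N through the last second; nothing else disturbed (z of label in the frame of clip between -0.003 and 0.002 m and x of label in the frame of clip between -0.006 and 0.001 m and y of label in the frame of clip between -0.015 and 0.015 m and angle between label's own z axis and vertical below 0.1 rad and angle between the y axis of label and the y axis of clip, either way round below 0.1 rad and x of label_front in the frame of clip below -0.015 m and contact force between label and clip_floor above 2 N and contact force between the fingers and label above 1 N); the arm keeps its last pose, push and grip.
It fails at once if the caddy is shoved or tipped (distance of caddy from where it was at the start of the episode above 0.03 m or angle between caddy's own z axis and vertical above 0.35 rad).
It fails at once if the marker is knocked out of the caddy (distance of marker_center from where it was at the start of the episode above 0.05 m).
It fails at once if a bottle on the shelf is moved or tipped (distance of any of bottle_a, bottle_b from where it was at the start of the episode above 0.02 m or angle between any of bottle_a, bottle_b's own z axis and vertical above 0.3 rad).
It also fails if it takes over 51 s, if anything falls off the work surface, if the arm or the gripper's body presses on something with over 40 N, if the wrist force passes 120 N, or if a joint passes its speed limit or range.

## Working session

There is one attempt and no reset: what is moved stays moved. The work goes in short steps, Python scripts to look and compute and a tool call to move; the robot and the scene stay as the last step left them, time stands still between calls to the robot, and variables do not carry over. Pictures are saved under pics/ and viewed, and the job is handed in when it is done.

Besides the shell and the picture viewer there is one more tool, called after "Emit:" in YAML: its name, and indented under it one key for each argument. jog_arm: Moves the arm, as the interface text tells. Its arguments: {"type":"object","properties":{"dp":{"type":"array","items":{"type":"array","items":{"type":"number"}}},"roll":{"type":"array","items":{"type":"number"}},"grip":{"type":"number"},"grip_force":{"type":"number"}},"required":["dp","roll"]}

```bash
ls; mkdir -p pics; python3 - <<'E'
from rig import env
import cv2
print(env.get_state(), env.tips_ahead)
for n in ["scene","side","wrist"]:
    c=env.capture(n); cv2.imwrite(f"pics/{n}0.png",c["color"])
    print(n,{k:v for k,v in c.items() if k!="color"})
E
```

```text
pics
{'t': 0.0, 'joints': array([ 1.65076879e+01,  2.05919192e+01,  6.35411499e-01, -1.95510857e-02,
       -7.01363185e+01, -1.65079511e+01]), 'joint_velocities': array([0.03915294, 0.06002838, 0.05083312, 0.08816988, 0.04909814,
       0.00425262]), 'joint_efforts': array([-8.00930356e-04, -5.82726967e+01,  2.93058443e+01,  6.99745238e+00,
        6.93249181e-03, -2.06530804e-04]), 'ee_pos': array([ 6.74564332e-01, -1.38540513e-05,  2.50631424e-01]), 'tool_rot': array([[-1.20671601e-04, -9.99998641e-01, -1.64451476e-03],
       [-9.99999981e-01,  1.20922785e-04, -1.52641803e-04],
       [ 1.52840455e-04,  1.64449631e-03, -9.99998636e-01]]), 'ft_force': array([-0.64096049, -0.59633345,  0.31235175]), 'moment': array([ 0.03681645, -0.00054907,  0.03576949]), 'finger_gap': 1.0062379676071538} 0.025
scene {'vfov': 50.669030815447506, 'cx': 313.8922973767014, 'cy': 253.02465324988012, 'xyz': array([ 1.16368011, -0.49004639,  0.64558444]), 'orientation': array([[ 0.576425  , -0.48237366,  0.6595831 ],
       [ 0.81681549,  0.31703564, -0.481976  ],
       [ 0.02338118,  0.81658071,  0.57675754]])}
side {'vfov': 44.87789015888657, 'cx': 322.5355143360324, 'cy': 236.53557484626927, 'xyz': array([-0.08801211, -0.89551707,  0.76914598]), 'orientation': array([[ 0.80920204,  0.33085705, -0.48551587],
       [-0.58738956,  0.43748067, -0.68087015],
       [-0.01286688,  0.83614847,  0.54835224]])}
wrist {'vfov': 65.80847605181653, 'cx': 314.53339720082465, 'cy': 233.43277504024624, 'hand_eye': array([[-2.11069088e-04,  9.55711216e-01,  2.94306009e-01,
         7.85739737e-02],
       [ 9.99999925e-01,  2.97493082e-04, -2.48885175e-04,
         4.50574215e-04],
       [-3.25416355e-04,  2.94305935e-01, -9.55711207e-01,
        -1.33900409e-01],
       [ 0.00000000e+00,  0.00000000e+00,  0.00000000e+00,
         1.00000000e+00]])}
```

View pics/scene0.png

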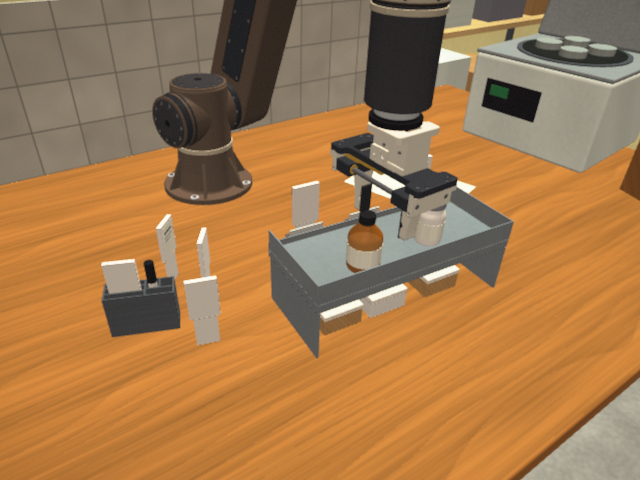

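View pics/side0.png

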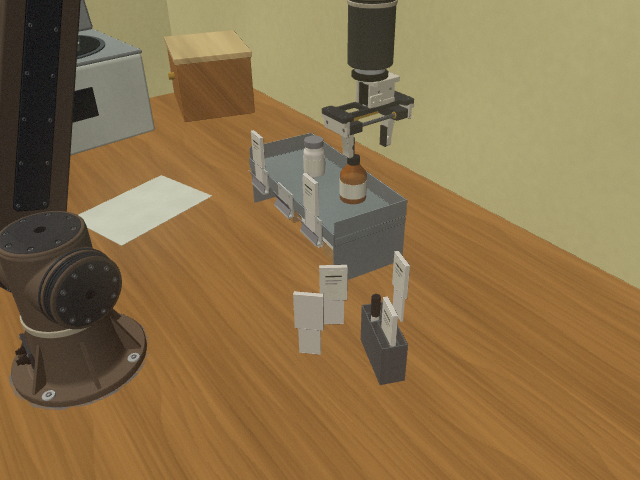

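View pics/wrist0.png

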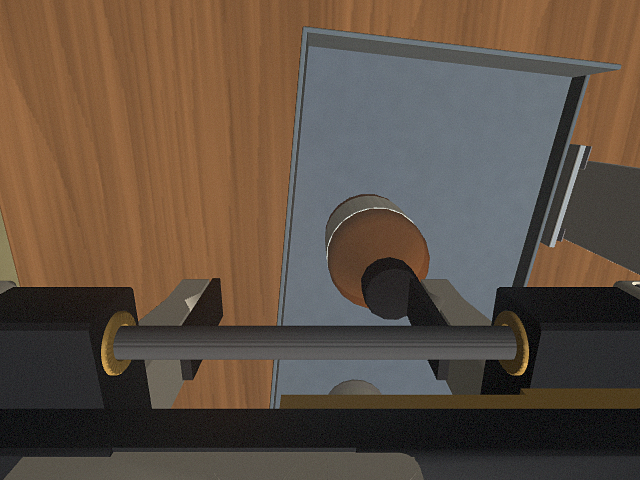

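```bash
cat > h.py <<'E'
import numpy as np, cv2
from rig import env
def cam(c, st=None):
    f=240/np.tan(np.radians(c["vfov"])/2); K=np.array([[f,0,c["cx"]],[0,f,c["cy"]],[0,0,1]])
    if "xyz" in c: R=np.array(c["orientation"]);p=np.array(c["xyz"])
    else:
        H=np.array(c["hand_eye"]);Rt=np.array(st["tool_rot"]);R=Rt@H[:3,:3];p=np.array(st["ee_pos"])+Rt@H[:3,3]
    return K,R,p
def proj(cm,X):
    K,R,p=cm; d=(np.atleast_2d(X)-p)@R; d=d*[1,-1,-1]; u=d@K.T; return u[:,:2]/u[:,2:]
def ray(cm,uv):
    K,R,p=cm; d=np.linalg.inv(K)@[uv[0],uv[1],1]; return p,R@(d*[1,-1,-1])
def onz(cm,uv,z):
    p,d=ray(cm,uv); return p+d*(z-p[2])/d[2]
def tri(cu):
    A=np.zeros((3,3));b=np.zeros(3)
    for cm,uv in cu:
        p,d=ray(cm,uv);d=d/np.linalg.norm(d);P=np.eye(3)-np.outer(d,d);A+=P;b+=P@p
    X=np.linalg.solve(A,b); return X,[np.round(proj(cm,X)[0]-uv,1) for cm,uv in cu]
def crop(img,x0,y0,w,h,s,name):
    cv2.imwrite("pics/"+name,cv2.resize(img[y0:y0+h,x0:x0+w],None,fx=s,fy=s,interpolation=cv2.INTER_CUBIC))
E
python3 - <<'E'
from h import *
import cv2
a=cv2.imread("pics/scene0.png");b=cv2.imread("pics/side0.png")
crop(a,90,200,140,150,4,"c1.png");crop(b,280,240,140,150,4,"c2.png");crop(b,240,120,100,130,5,"c3.png");crop(a,260,160,260,180,3,"c4.png")
E
```

```text
(no output)
```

View pics/c1.png

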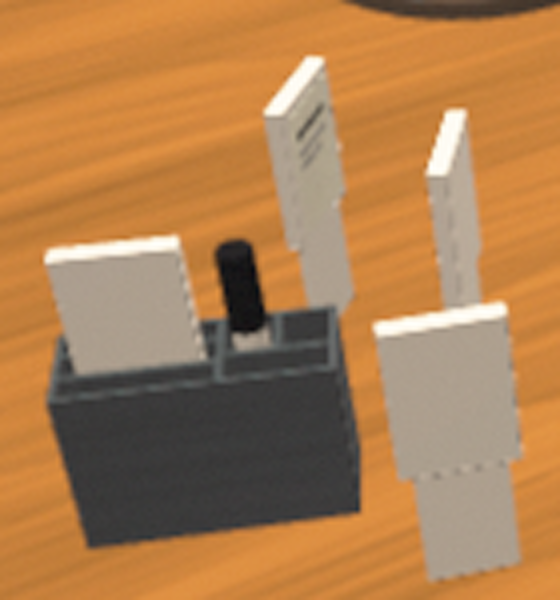

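View pics/c2.png

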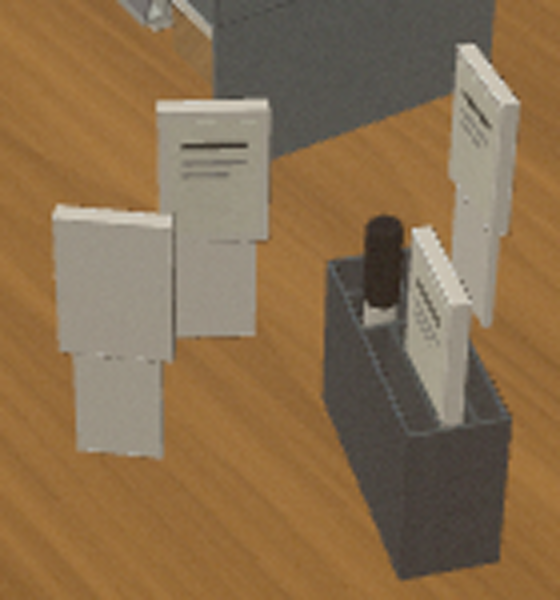

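View pics/c3.png

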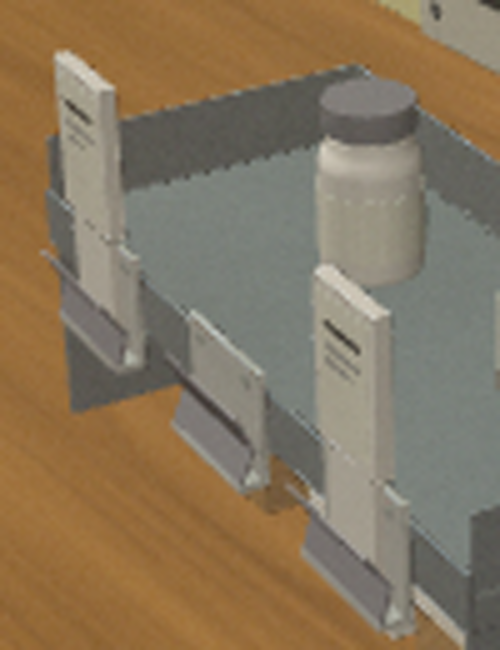

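View pics/c4.png

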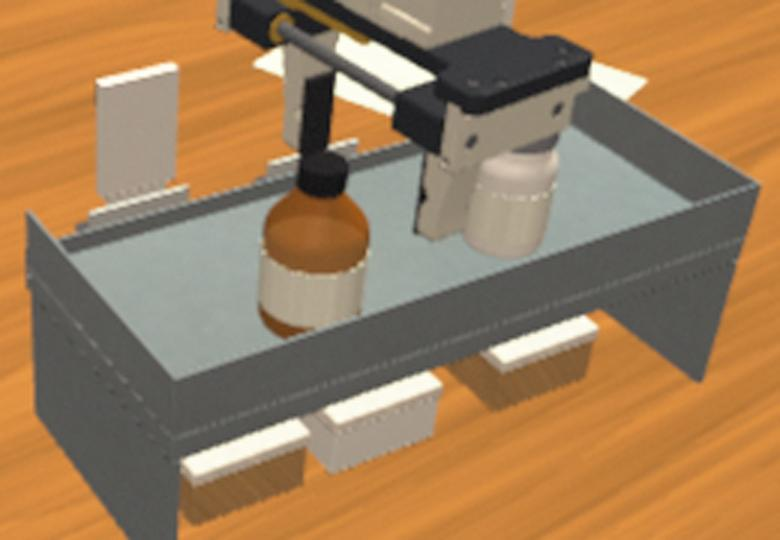

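```bash
cat > fit.py <<'E'
from h import *
from scipy.optimize import least_squares
from scipy.spatial.transform import Rotation as Ro
def fit(obs,x0,tilt=False,z=0.):
    # obs: list (cam, local pt, uv); params x,y,yaw(,tilts)
    def T(q,P):
        R=Ro.from_euler("zyx",[q[2]]+(list(q[3:5]) if tilt else [0,0])).as_matrix()
        return np.array([q[0],q[1],z])+P@R.T
    def r(q): return np.concatenate([proj(c,T(q,np.array(P)))[0]-uv for c,P,uv in obs])
    s=least_squares(r,list(x0)+([0,0] if tilt else []),loss="soft_l1")
    return s.x, r(s.x).reshape(-1,2), T
E
python3 - <<'E'
from fit import *
A=cam(env.capture("scene"));B=cam(env.capture("side"))
a=lambda u,v:np.array([90+u/4-.375,200+v/4-.375]); b=lambda u,v:np.array([280+u/4-.375,240+v/4-.375])
hx,hy=.023,.059
ob=[(A,(hx,-hy,.085),a(50,402)),(A,(hx,hy,.085),a(357,368)),(A,(hx,-hy,0),a(88,547)),(A,(hx,hy,0),a(360,511)),(A,(-hx,hy,.085),a(334,308)),
(B,(-hx,-hy,.085),b(409,436)),(B,(hx,-hy,.085),b(511,413)),(B,(-hx,hy,.085),b(327,263)),(B,(-hx,-hy,0),b(402,579)),(B,(hx,-hy,0),b(499,562)),(B,(-hx,hy,0),b(325,408))]
q,r,_=fit(ob,[.55,-.4,0]); print("caddy",q[:2],np.degrees(q[2]));print(r.round(1))
t=.14;x=.0045;w=.026
ob=[(A,(-x,-w,t),a(45,252)),(A,(-x,w,t),a(178,236)),(A,(x,w,t),a(183,246)),(A,(x,-w,t),a(48,264)),
(B,(-x,w,t),b(413,230)),(B,(x,w,t),b(433,228)),(B,(x,-w,t),b(469,301)),(B,(-x,-w,t),b(446,309))]
for tl in (0,1):
    q,r,_=fit(ob,[.55,-.4,0],tl,z=.004); print("label",q[:2],np.degrees(q[2:]));print(r.round(1).tolist())
q,r,_=fit([(A,(x,-w,t),a(375,331)),(A,(x,w,t),a(506,315)),(A,(x,-.02,0),a(430,580)),(A,(x,.02,0),a(520,565))],[.6,-.3,0]);print(q,r.round(1).tolist())
for n,uv in (("L2",b(207,455)),("L1",b(118,457)),("L3",b(470,315))): print(n,onz(B,uv,0))
E
```

```text
caddy [ 0.44050219 -0.33383217] -22.425875862948576
[[-0.9  0.2]
 [-4.9 -0.1]
 [ 0.2  0.6]
 [ 0.7  0.4]
 [ 0.8 -1.2]
 [-0.1  0.3]
 [ 0.6  1.2]
 [-0.2 -1.1]
 [-0.5  0.3]
 [ 0.3 -0.4]
 [-0.7 -2.8]]
label [ 0.43167378 -0.35560784] [-23.75076013]
[[0.6, -1.2], [0.2, -0.3], [-1.5, 0.3], [-0.9, -1.0], [-0.3, -0.7], [-0.2, -1.0], [0.5, 0.5], [0.9, -0.6]]
label [ 0.44857179 -0.3613493 ] [-23.87995982  -6.92410698  -2.52140513]
[[1.1, -0.3], [0.6, 0.4], [-1.2, 0.4], [-0.5, -0.7], [-0.5, -0.2], [-0.4, -0.9], [0.3, 0.8], [0.8, 0.2]]
[ 0.54269004 -0.26109664 -0.37315486] [[-0.2, -0.1], [0.3, -0.3], [-0.4, 0.1], [0.3, 0.3]]
L2 [ 0.37488818 -0.26875718  0.        ]
L1 [ 0.34119693 -0.24523119  0.        ]
L3 [ 0.53718933 -0.2690562   0.        ]
```

```bash
python3 - <<'E'
from h import *
b=cv2.imread("pics/side0.png");a=cv2.imread("pics/scene0.png")
crop(b,245,125,80,75,8,"d1.png");crop(b,285,165,60,85,7,"d2.png");crop(a,280,170,110,70,7,"d3.png")
E
```

```text
(no output)
```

View pics/d1.png

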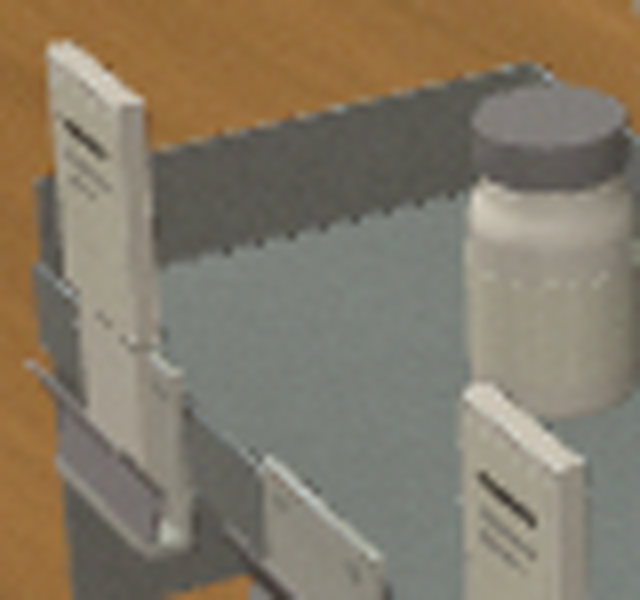

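View pics/d2.png

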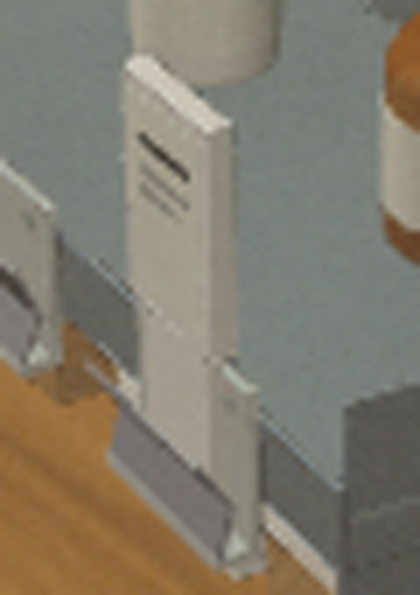

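View pics/d3.png

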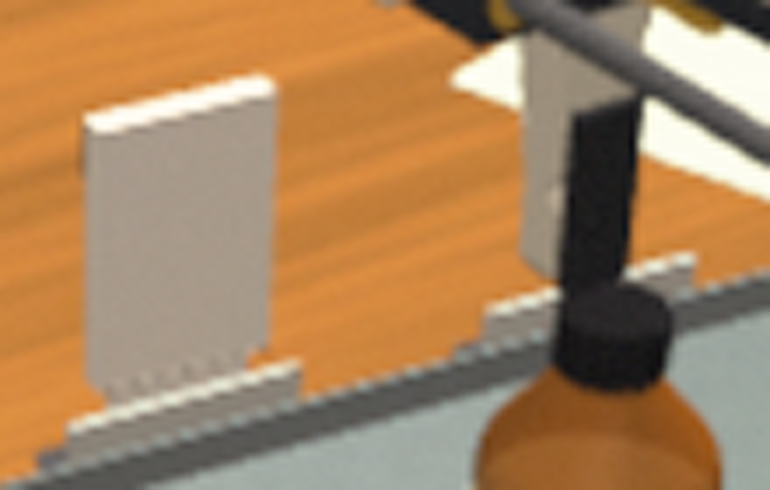

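```bash
python3 - <<'E'
from fit import *
A=cam(env.capture("scene"));B=cam(env.capture("side"))
d1=lambda u,v:np.array([245+(u+.5)/8-.5,125+(v+.5)/8-.5]);d2=lambda u,v:np.array([285+(u+.5)/7-.5,165+(v+.5)/7-.5]);d3=lambda u,v:np.array([280+(u+.5)/7-.5,170+(v+.5)/7-.5])
m=lambda *p:np.array(p)/1000
ob=[(B,m(-7,156,140),d1(49,48)),(B,m(2,156,140),d1(68,42)),(B,m(2,104,140),d1(145,98)),(B,m(-7,104,140),d1(122,108)),
(B,m(-7,-104,140),d2(128,68)),(B,m(2,-104,140),d2(145,55)),(B,m(2,-156,140),d2(231,122)),(B,m(-7,-156,140),d2(209,133)),
(B,m(0,35,55),d1(263,458)),(B,m(0,-35,55),d1(381,558))]
oa=[(A,m(2,-156,140),d3(88,133)),(A,m(2,-104,140),d3(275,92)),(A,m(-7,-156,140),d3(84,117)),(A,m(-7,-104,140),d3(268,76)),
(A,m(0,-35,55),d3(485,310)),(A,m(0,35,55),d3(692,254))]
for o in (ob,oa,ob+oa):
    q,r,_=fit(o,[.6,0,-.1],z=.085);print(q[:2],np.degrees(q[2]));print(r.round(1).tolist())
print(onz(A,(365,265),.118),onz(B,(352,200),.118),onz(A,(430,240),.118))
E
```

```text
[0.51715923 0.09959162] -6.1337704508126665
[[-0.3, -0.1], [0.7, -0.1], [0.4, 0.4], [-0.3, -0.0], [-0.9, -1.0], [0.6, -0.2], [0.7, 0.4], [-0.1, -0.1], [-0.0, 0.2], [-0.9, 0.3]]
[0.51942955 0.09955432] -6.862518248682109
[[1.2, -0.1], [0.5, -0.2], [-0.5, -0.0], [-0.9, -0.0], [-0.2, 0.2], [0.0, 0.3]]
[0.51769456 0.10003886] -6.149699480971321
[[-0.2, -0.2], [0.9, -0.2], [0.5, 0.3], [-0.2, -0.1], [-0.8, -1.2], [0.6, -0.4], [0.8, 0.2], [-0.0, -0.2], [0.1, 0.0], [-0.8, 0.2], [1.4, -0.1], [0.5, -0.4], [-0.3, 0.0], [-0.9, -0.2], [-0.5, -0.1], [-0.5, -0.2]]
[0.63930925 0.00478709 0.118     ] [ 0.62989953 -0.00545198  0.118     ] [0.64613048 0.15906038 0.118     ]
```

Emit:
jog_arm:
  dp:
    - [0, 0, 40]
    - [-10, -20, 60]
    - [-35, -50, 60]
    - [-60, -85, 60]
    - [-80, -120, 60]
    - [-100, -150, 60]
    - [-120, -185, 60]
    - [-145, -215, 60]
  roll: [0, 0, -3, -7, -12, -16, -20, -24]

```text
t: 1.02
ee_pos: [0.529, -0.2166, 0.3114]
tool_rot: [[-0.41, -0.912, -0.0], [-0.912, 0.41, -0.0], [0.0, -0.0, -1.0]]
ft_force: [0.7, -1.2, 0.2]
finger_gap: 0.999
```

Emit:
jog_arm:
  dp:
    - [-20, -30, 0]
    - [-40, -60, 0]
    - [-60, -90, -5]
    - [-80, -120, -15]
    - [-95, -140, -25]
    - [-95, -140, -30]
    - [-95, -140, -30]
  roll: [0, 0, 0, 0, 0, 0, 0]

```text
t: 1.6
ee_pos: [0.4326, -0.3573, 0.2802]
tool_rot: [[-0.412, -0.911, -0.002], [-0.911, 0.412, 0.001], [-0.0, 0.002, -1.0]]
ft_force: [-0.1, -0.0, 0.8]
finger_gap: 1.002
```

```bash
python3 - <<'E'
from h import *
s=env.get_state();c=env.capture("wrist");cv2.imwrite("pics/w1.png",c["color"]);np.save("w1.npy",np.array(cam(c,s),dtype=object),allow_pickle=True)
print(s["t"],s["ee_pos"],s["tool_rot"].round(3))
E
```

```text
Traceback (most recent call last):
ValueError: could not broadcast input array from shape (3,3) into shape (3,)
```

View pics/w1.png

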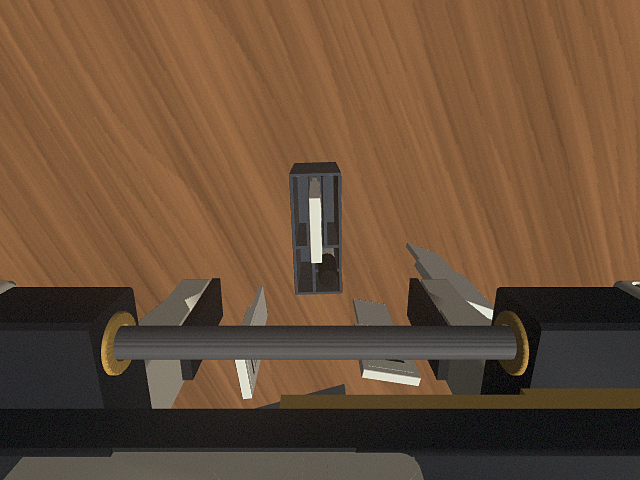

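```bash
python3 - <<'E'
from h import *
a=cv2.imread("pics/w1.png");crop(a,275,150,85,155,5,"w1c.png")
s=env.get_state();K,R,p=cam(env.capture("wrist"),s);np.savez("w1.npz",K=K,R=R,p=p)
E
```

```text
(no output)
```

View pics/w1c.png

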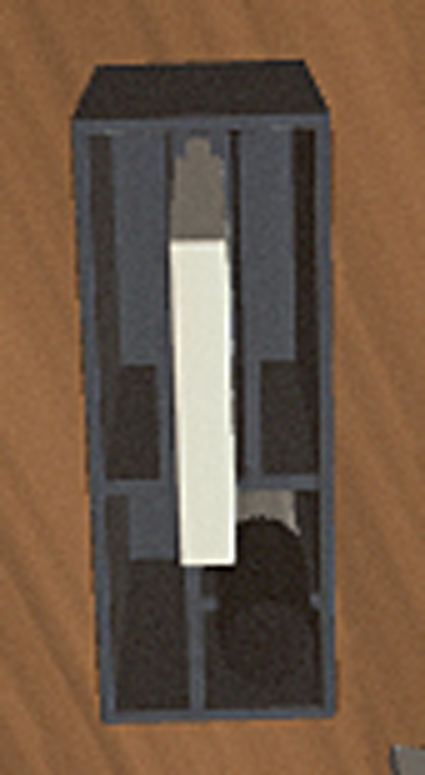

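```bash
python3 - <<'E'
from fit import *
A=cam(env.capture("scene"));B=cam(env.capture("side"));w=np.load("w1.npz");W=(w["K"],w["R"],w["p"])
a=lambda u,v:np.array([90+u/4-.375,200+v/4-.375]); b=lambda u,v:np.array([280+u/4-.375,240+v/4-.375]); c=lambda u,v:np.array([275+(u+.5)/5-.5,150+(v+.5)/5-.5])
hx,hy=.023,.059
oc=[(W,(hx,-hy,.085),c(75,120)),(W,(-hx,-hy,.085),c(327,115)),(W,(-hx,hy,.085),c(331,716)),(W,(hx,hy,.085),c(103,720)),(W,(hx,-hy,0),c(97,67)),(W,(-hx,-hy,0),c(305,62))]
ob=[(A,(hx,-hy,.085),a(50,402)),(A,(hx,-hy,0),a(88,547)),(A,(hx,hy,0),a(360,511)),(A,(-hx,hy,.085),a(334,308)),
(B,(-hx,-hy,.085),b(409,436)),(B,(hx,-hy,.085),b(511,413)),(B,(-hx,hy,.085),b(327,263)),(B,(-hx,-hy,0),b(402,579)),(B,(hx,-hy,0),b(499,562))]
for o in (oc,ob,oc+ob):
    q,r,T=fit(o,[.44,-.33,-.4]); print("caddy",q[:2],np.degrees(q[2]),"slot ctr",T(q,np.array([0,-.024,0])));print(r.round(1).tolist())
t=.14;x=.0045;w=.026
oc=[(W,(x,-w,t),c(171,242)),(W,(-x,-w,t),c(227,239)),(W,(-x,w,t),c(235,565)),(W,(x,w,t),c(181,566))]
ob=[(A,(-x,-w,t),a(45,252)),(A,(-x,w,t),a(178,236)),(A,(x,w,t),a(183,246)),(A,(x,-w,t),a(48,264)),
(B,(-x,w,t),b(413,230)),(B,(x,w,t),b(433,228)),(B,(x,-w,t),b(469,301)),(B,(-x,-w,t),b(446,309))]
for o,tl in ((oc,0),(ob,0),(oc+ob,0),(oc+ob,1)):
    q,r,T=fit(o,[.43,-.35,-.4],tl,z=.004); print("label",q[:2],np.degrees(q[2:]),"grip",T(q,np.array([0,0,.112])),"top",T(q,np.array([0,0,.14])));print(r.round(1).tolist())
E
```

```text
caddy [ 0.44122955 -0.33232742] -22.83653529250636 slot ctr [ 0.43191507 -0.3544462   0.        ]
[[-0.6, -0.0], [0.9, -0.4], [0.6, 0.4], [-0.7, 0.7], [-0.0, -0.2], [-0.0, -0.3]]
caddy [ 0.44027177 -0.33390116] -22.424973834960273 slot ctr [ 0.43111641 -0.35608628  0.        ]
[[-0.9, 0.1], [0.1, 0.6], [0.7, 0.4], [0.7, -1.3], [-0.2, 0.4], [0.6, 1.3], [-0.3, -1.0], [-0.5, 0.4], [0.3, -0.3]]
caddy [ 0.44111521 -0.33272852] -22.76259535845171 slot ctr [ 0.43182928 -0.3548593   0.        ]
[[-0.8, -0.5], [0.7, -0.9], [0.6, -0.0], [-0.7, 0.4], [-0.2, -0.5], [-0.2, -0.7], [-0.1, -0.0], [0.8, 0.5], [1.4, 0.5], [1.6, -1.2], [-0.5, -0.3], [0.3, 0.8], [-0.1, -1.6], [-0.8, -0.3], [0.0, -0.8]]
label [ 0.43301566 -0.35371663] [-22.70401464] grip [ 0.43301566 -0.35371663  0.116     ] top [ 0.43301566 -0.35371663  0.144     ]
[[-0.5, -0.3], [0.4, -0.0], [0.4, 0.1], [-0.3, 0.2]]
label [ 0.43167378 -0.35560784] [-23.75076345] grip [ 0.43167378 -0.35560784  0.116     ] top [ 0.43167378 -0.35560784  0.144     ]
[[0.6, -1.2], [0.2, -0.3], [-1.5, 0.3], [-0.9, -1.0], [-0.3, -0.7], [-0.2, -1.0], [0.5, 0.5], [0.9, -0.6]]
label [ 0.4328866  -0.35409038] [-22.92142599] grip [ 0.4328866  -0.35409038  0.116     ] top [ 0.4328866  -0.35409038  0.144     ]
[[-0.4, -0.8], [0.5, -0.5], [0.2, -0.3], [-0.5, -0.3], [1.7, -1.0], [1.4, -0.4], [-0.3, 0.3], [0.3, -0.8], [-0.6, -1.4], [-0.5, -1.7], [0.6, -0.3], [1.1, -1.4]]
label [ 0.45021542 -0.35918359] [-23.15970266  -7.08210563  -2.22747815] grip [ 0.43640677 -0.3548637   0.11506151] top [ 0.4329546  -0.35378373  0.14282689]
[[-0.2, -0.7], [0.6, -0.6], [0.2, -0.6], [-0.4, -0.0], [2.2, -0.1], [1.7, 0.3], [-0.0, 0.3], [0.6, -0.4], [-0.7, -0.9], [-0.6, -1.7], [0.5, 0.0], [1.0, -0.6]]
```

Emit:
jog_arm:
  dp:
    - [0, 2, -30]
    - [0, 3, -60]
    - [0, 3, -90]
    - [0, 3, -115]
    - [0, 3, -135]
    - [0, 3, -150]
    - [0, 3, -158]
    - [0, 3, -158]
  roll: [1, 1.3, 1.3, 1.3, 1.3, 1.3, 1.3, 1.3]

```text
t: 2.47
ee_pos: [0.4348, -0.3522, 0.1227]
tool_rot: [[-0.387, -0.922, -0.001], [-0.922, 0.387, 0.0], [0.0, 0.001, -1.0]]
ft_force: [0.3, 0.4, 0.5]
finger_gap: 1.001
```

```bash
python3 - <<'E'
from h import *
s=env.get_state();print(s["t"],s["ee_pos"])
a=env.capture("wrist")["color"];b=env.capture("side")["color"];c=env.capture("scene")["color"]
cv2.imwrite("pics/w2.png",a);
cv2.imwrite("pics/s2.png",np.hstack([cv2.resize(b[230:390,300:430],None,fx=3,fy=3),cv2.resize(c[190:350,60:190],None,fx=3,fy=3)]))
E
```

```text
2.4667 [ 0.43481603 -0.35216067  0.12267587]
```

View pics/s2.png

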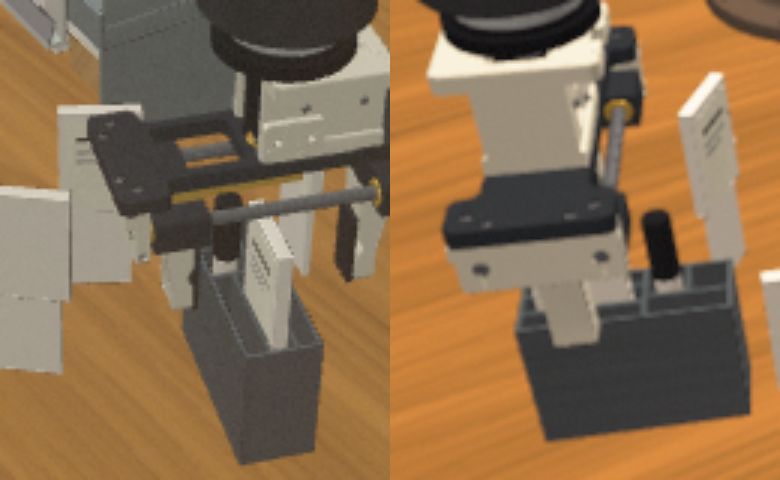

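View pics/w2.png

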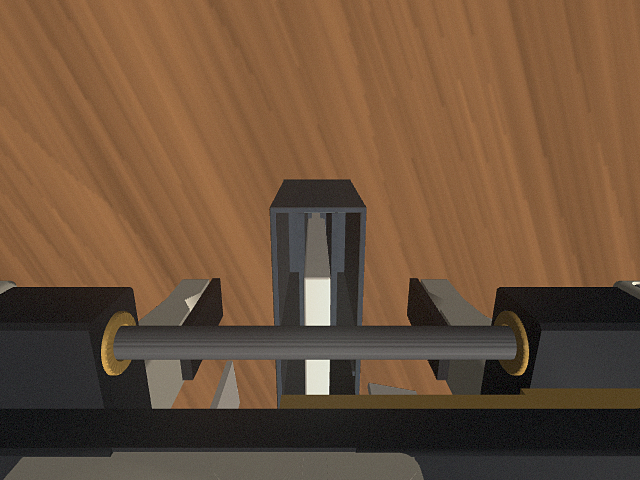

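Emit:
jog_arm:
  dp:
    - [-1, -2, 0]
    - [-1.5, -2, 0]
    - [-1.5, -2, 0]
    - [-1.5, -2, 0]
    - [-1.5, -2, 0]
    - [-1.5, -2, 0]
  roll: [0, 0, 0, 0, 0, 0]
  grip: 0
  grip_force: 40

```text
t: 3.12
ee_pos: [0.4344, -0.3553, 0.1254]
tool_rot: [[-0.387, -0.922, 0.003], [-0.922, 0.387, -0.002], [0.0, -0.003, -1.0]]
ft_force: [-0.0, 0.3, 0.6]
finger_gap: 0.607
```

Emit:
jog_arm:
  dp:
    - [0, 0, -3]
    - [0, 0, -3]
    - [0, 0, -3]
    - [0, 0, -3]
    - [0, 0, -3]
    - [0, 0, -3]
    - [0, 0, -3]
    - [0, 0, -3]
  roll: [0, 0, 0, 0, 0, 0, 0, 0]

```text
t: 3.78
ee_pos: [0.434, -0.3551, 0.1224]
tool_rot: [[-0.387, -0.922, 0.002], [-0.922, 0.387, -0.001], [0.0, -0.002, -1.0]]
ft_force: [-2.5, 0.8, 2.4]
finger_gap: 0.103
```

Emit:
jog_arm:
  dp:
    - [0, 0, 0]
    - [0, 0, 5]
    - [0, 0, 20]
    - [0, 0, 40]
    - [0, 0, 65]
    - [0, 0, 90]
    - [0, 0, 110]
    - [0, 0, 130]
  roll: [0, 0, 0, 0, 0, 0, 0, 0]

```text
t: 4.45
ee_pos: [0.4342, -0.3552, 0.2543]
tool_rot: [[-0.387, -0.922, 0.003], [-0.922, 0.387, -0.002], [0.0, -0.004, -1.0]]
ft_force: [-0.5, 0.3, -1.2]
finger_gap: 0.099
```

```bash
python3 - <<'E'
from h import *
s=env.get_state();print(s["t"],s["ee_pos"],s["ft_force"],s["finger_gap"])
a=env.capture("wrist")["color"];b=env.capture("side")["color"];c=env.capture("scene")["color"]
cv2.imwrite("pics/w3.png",a);
cv2.imwrite("pics/s3.png",np.hstack([cv2.resize(b[190:390,280:430],None,fx=2.5,fy=2.5),cv2.resize(c[150:350,60:210],None,fx=2.5,fy=2.5)]))
E
```

```text
4.45 [ 0.43421625 -0.35518734  0.25425825] [-0.544472    0.25519902 -1.1965704 ] 0.09937816241347189
```

View pics/s3.png

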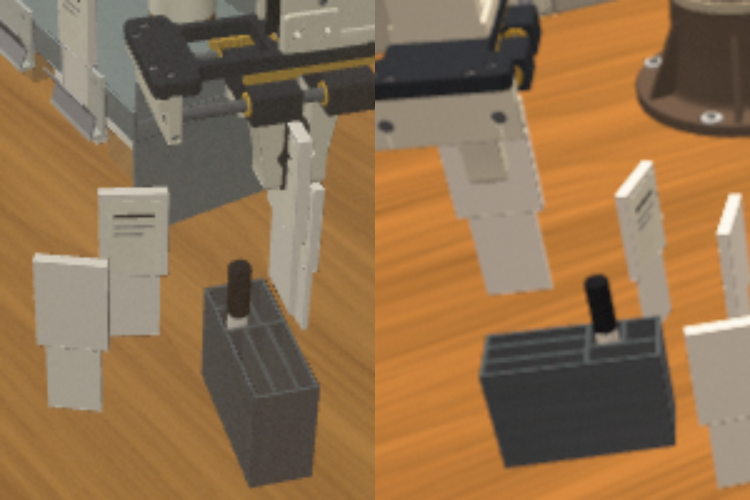

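View pics/w3.png

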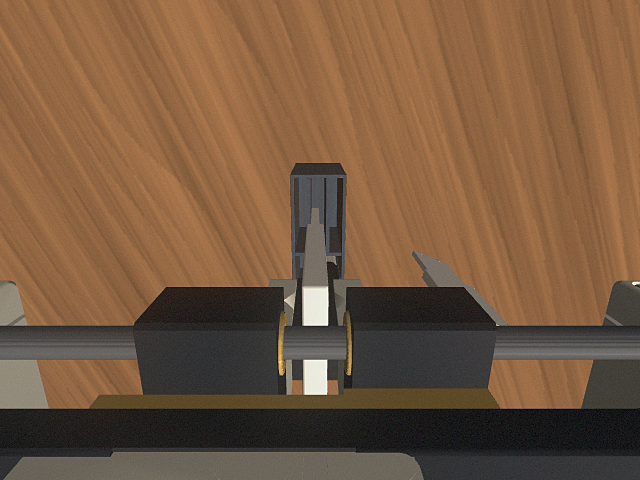

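Emit:
jog_arm:
  dp:
    - [0, 5, 15]
    - [2, 25, 28]
    - [4, 60, 28]
    - [6, 95, 28]
    - [8, 130, 28]
    - [10, 165, 28]
    - [12, 200, 28]
    - [14, 235, 28]
  roll: [0, 0, 2, 4, 7, 10, 13, 16.5]

```text
t: 5.27
ee_pos: [0.4483, -0.119, 0.2819]
tool_rot: [[-0.107, -0.994, 0.006], [-0.994, 0.107, -0.001], [0.0, -0.006, -1.0]]
ft_force: [1.4, 0.6, -0.9]
finger_gap: 0.1
```

Emit:
jog_arm:
  dp:
    - [2, 35, 0]
    - [4, 70, 0]
    - [10, 105, 0]
    - [20, 140, 0]
    - [30, 175, 0]
    - [42, 205, 0]
    - [56, 220, 0]
    - [66, 222, 0]
  roll: [0, 0, 0, 0, 0, 0, 0, 0]

```text
t: 5.93
ee_pos: [0.5149, 0.1058, 0.2809]
tool_rot: [[-0.104, -0.995, 0.005], [-0.995, 0.104, -0.001], [0.001, -0.005, -1.0]]
ft_force: [0.1, 0.7, 0.4]
finger_gap: 0.099
```

```bash
python3 - <<'E'
from h import *
s=env.get_state();print(s["t"],s["ee_pos"],s["ft_force"],s["finger_gap"],s["tool_rot"].round(4).tolist())
a=env.capture("wrist")["color"];b=env.capture("side")["color"];c=env.capture("scene")["color"]
cv2.imwrite("pics/w4.png",a);cv2.imwrite("pics/side4.png",b);cv2.imwrite("pics/scene4.png",c)
crop(b,235,90,120,120,6,"s4.png"); crop(c,280,120,160,110,5,"c4.png")
E
```

```text
5.9333 [0.51489332 0.10578703 0.28091128] [0.13936752 0.69654828 0.40062152] 0.09892522401090047 [[-0.1041, -0.9946, 0.0047], [-0.9946, 0.1041, -0.0012], [0.0007, -0.0048, -1.0]]
```

View pics/s4.png

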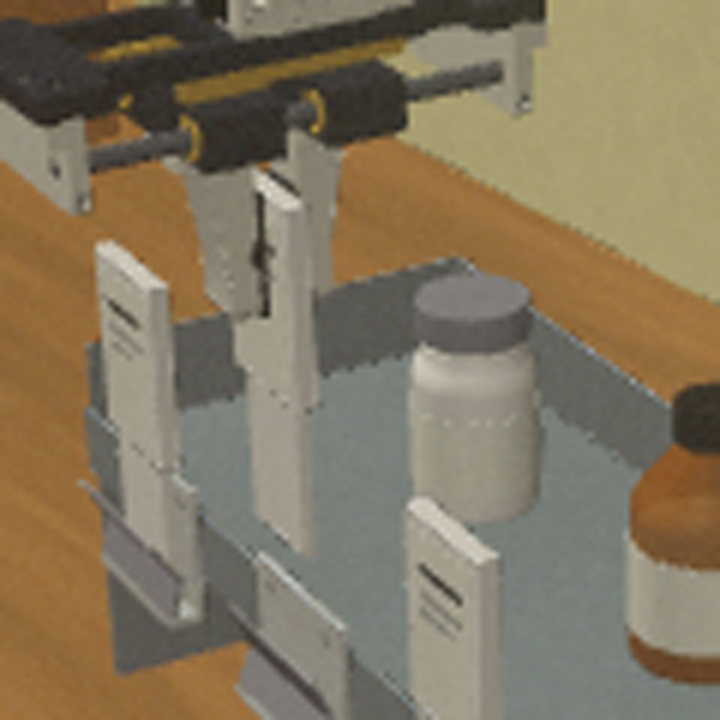

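View pics/w4.png

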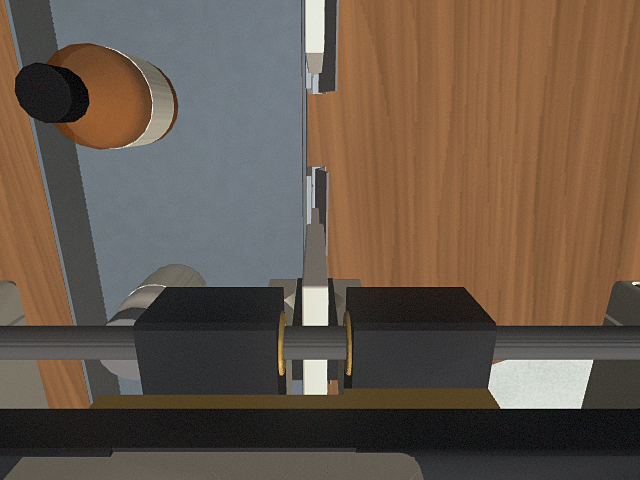

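View pics/c4.png

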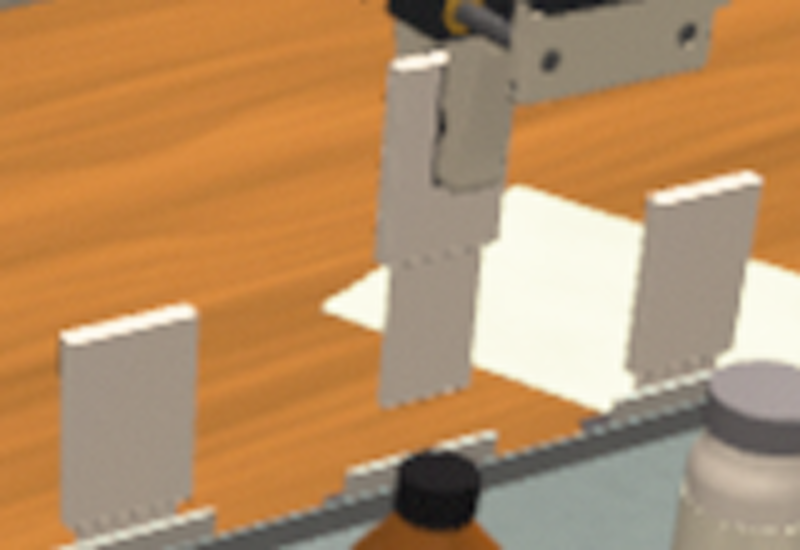

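```bash
python3 - <<'E'
from h import *
a=cv2.imread("pics/w4.png");crop(a,280,0,70,100,6,"w4a.png");crop(a,280,155,70,130,6,"w4b.png")
E
```

```text
(no output)
```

View pics/w4a.png

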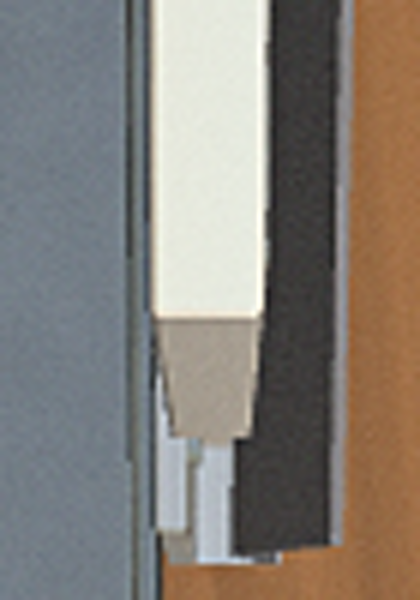

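View pics/w4b.png

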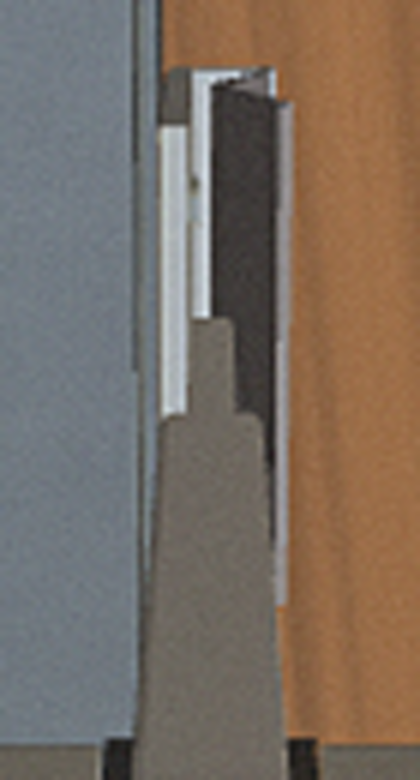

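```bash
python3 - <<'E'
from h import *
s=env.get_state();W=cam(env.capture("wrist"),s);R=s["tool_rot"];p=s["ee_pos"]
a=lambda u,v:np.array([280+(u+.5)/6-.5,(v+.5)/6-.5]);b=lambda u,v:a(u,v)+[0,155]
def yaw(P,Q): d=P-Q; return np.degrees(np.arctan2(-d[0],d[1])) 
ex=np.array([np.cos(np.radians(-6.2)),np.sin(np.radians(-6.2)),0]);ey=np.array([-ex[1],ex[0],0])
f=lambda X:(np.round([(X-p)@ex*1000,(X-p)@ey*1000],2))
print("tool yaw",np.degrees(np.arctan2(R[1,0],R[0,0]))+90)
for n,P,Q,z in (("guard",a(127,10),a(128,590),.13),("guardb",b(133,5),b(133,360),.13),("guard all",a(127,10),b(133,360),.13),("plate",b(188,130),b(187,410),.14),("plateback",b(159,130),b(161,410),.14),("labback",a(153,10),a(153,318),.225),("labfront",a(267,10),a(262,318),.225),("lip top in",b(277,130),b(275,540),.121),("lipL",a(340,10),a(330,540),.121)):
    X,Y=onz(W,P,z),onz(W,Q,z);print(n,yaw(X,Y) if X[1]>Y[1] else yaw(Y,X),f(X),f(Y))
zf=p[2]-.118
print("foot",[f(onz(W,b(*q),zf)) for q in ((190,320),(234,320),(212,320))])
print("framebot",[f(onz(W,b(*q),zf+.062)) for q in ((160,415),(265,415))])
print("plate end y",f(onz(W,b(210,70),.085)), f(onz(W,b(172,127),.14)))
E
```

```text
tool yaw -6.146056831626282
guard -6.668722509887345 [   9.32 -154.84] [  9.82 -93.57]
guardb -6.736059846005928 [  9.6  -52.77] [10.03 -6.8 ]
guard all -6.4752438356506845 [   9.32 -154.84] [10.03 -6.8 ]
plate -6.526385141794995 [  2.59 -38.53] [ 2.79 -2.73]
plateback -6.130252413978704 [  6.16 -38.53] [ 6.12 -2.73]
labback -6.585302246615413 [   3.93 -129.35] [   4.07 -108.37]
labfront -6.785821308930415 [  -4.6  -129.34] [  -4.39 -108.37]
lip top in -5.930575374494769 [ -8.9  -35.79] [-9.17 21.26]
lipL -6.407617194173202 [ -15.03 -157.25] [-14.82 -99.86]
foot [array([  2.1 , -19.82]), array([ -3.  , -19.83]), array([ -0.45, -19.83])]
framebot [array([  4.01, -25.61]), array([ -5.29, -25.63])]
plate end y [  0.06 -39.35] [  4.56 -38.9 ]
```

Emit:
jog_arm:
  dp:
    - [-1.2, -3.9, 0]
    - [-1.2, -3.9, 0]
    - [-1.2, -3.9, -8]
    - [-1.2, -3.9, -16]
    - [-1.2, -3.9, -24]
    - [-1.2, -3.9, -31]
    - [-1.2, -3.9, -34]
    - [-1.2, -3.9, -34]
  roll: [-0.2, -0.2, -0.2, -0.2, -0.2, -0.2, -0.2, -0.2]

```text
t: 6.8
ee_pos: [0.5121, 0.0983, 0.2458]
tool_rot: [[-0.111, -0.994, 0.002], [-0.994, 0.111, -0.003], [0.002, -0.002, -1.0]]
ft_force: [0.2, 0.4, -0.1]
finger_gap: 0.098
```

```bash
python3 - <<'E'
from h import *
s=env.get_state();print(s["t"],s["ee_pos"],s["ft_force"],s["finger_gap"],s["tool_rot"].round(4).tolist())
a=env.capture("wrist")["color"];b=env.capture("side")["color"]
cv2.imwrite("pics/w5.png",a);cv2.imwrite("pics/side5.png",b)
cv2.imwrite("pics/x5.png",np.hstack([cv2.resize(a[150:290,285:345],None,fx=5,fy=5,interpolation=2),cv2.resize(b[110:250,240:340],None,fx=5,fy=5,interpolation=2)]))
E
```

```text
6.8 [0.51207112 0.0982908  0.24582816] [ 0.21356003  0.43675806 -0.09337236] 0.09785624712671344 [[-0.1112, -0.9938, 0.0022], [-0.9938, 0.1111, -0.0026], [0.0024, -0.0025, -1.0]]
```

View pics/x5.png

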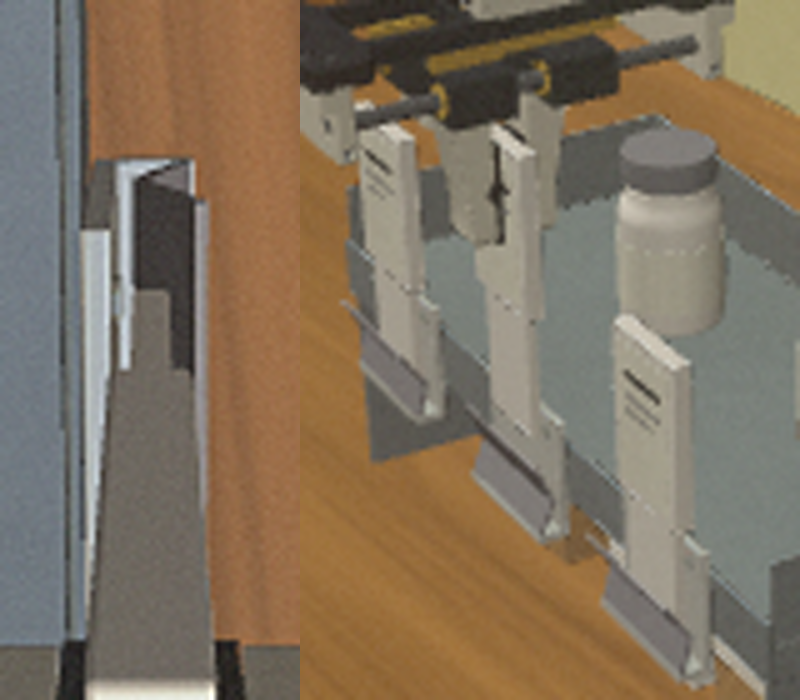

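```bash
python3 - <<'E'
from h import *
a=cv2.imread("pics/w5.png");crop(a,295,170,40,65,10,"w5a.png")
E
```

```text
(no output)
```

View pics/w5a.png

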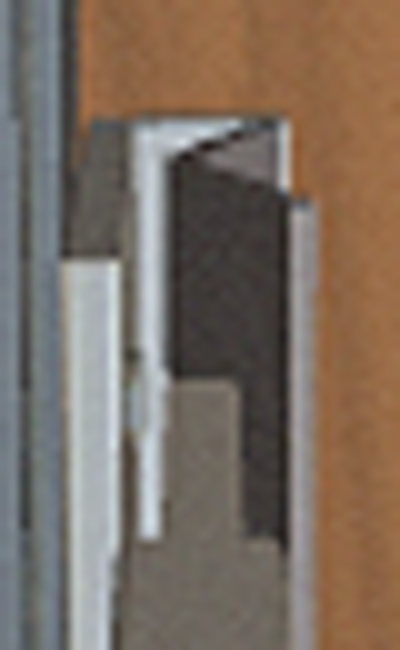

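```bash
python3 - <<'E'
from h import *
s=env.get_state();W=cam(env.capture("wrist"),s);R=s["tool_rot"];p=s["ee_pos"]
print(p)
b=lambda u,v:np.array([295+(u+.5)/10-.5,170+(v+.5)/10-.5])
ex=np.array([np.cos(np.radians(-6.4)),np.sin(np.radians(-6.4)),0]);ey=np.array([-ex[1],ex[0],0])
f=lambda X:(np.round([(X-p)@ex*1000,(X-p)@ey*1000],2))
zf=p[2]-.1184
print("foot",[f(onz(W,b(*q),zf)) for q in ((165,380),(240,380))])
print("plate",[f(onz(W,b(*q),.14)) for q in ((121,262),(118,540))],"floor/plate", f(onz(W,b(134,130),.085)))
print("floor end",f(onz(W,b(200,118),.085)),"plate end",f(onz(W,b(90,258),.14)))
print("lip top",[f(onz(W,b(*q),.121)) for q in ((290,200),(316,200),(288,520))])
E
```

```text
[0.51268111 0.09853237 0.24701871]
foot [array([  2.26, -19.99]), array([ -2.96, -20.  ])]
plate [array([  4.99, -30.59]), array([  5.31, -11.58])] floor/plate [  5.27 -30.4 ]
floor end [-1.000e-02 -3.137e+01] plate end [  7.04 -30.86]
lip top [array([ -6.51, -31.28]), array([ -8.35, -31.28]), array([-6.54, -7.83])]
```

Emit:
jog_arm:
  dp:
    - [2.3, 3.8, 0]
    - [2.3, 3.8, 0]
    - [2.3, 3.8, 0]
    - [2.3, 3.8, 0]
  roll: [0, 0, 0, 0]

```text
t: 7.28
ee_pos: [0.5151, 0.1026, 0.2474]
tool_rot: [[-0.111, -0.994, 0.004], [-0.994, 0.111, -0.001], [0.001, -0.005, -1.0]]
ft_force: [-1.0, 0.8, -0.3]
finger_gap: 0.105
```

```bash
python3 - <<'E'
from h import *
s=env.get_state();print(s["t"],s["ee_pos"],s["ft_force"],s["tool_rot"].round(4).tolist())
a=env.capture("wrist")["color"];crop(a,295,170,40,65,10,"w6a.png")
print(env.get_state()["ee_pos"])
E
```

```text
7.2833 [0.51510846 0.10263155 0.24736868] [-1.01330408  0.84116407 -0.30433645] [[-0.1108, -0.9938, 0.0044], [-0.9938, 0.1108, -0.0014], [0.0009, -0.0045, -1.0]]
[0.51509398 0.10260008 0.24734414]
```

View pics/w6a.png

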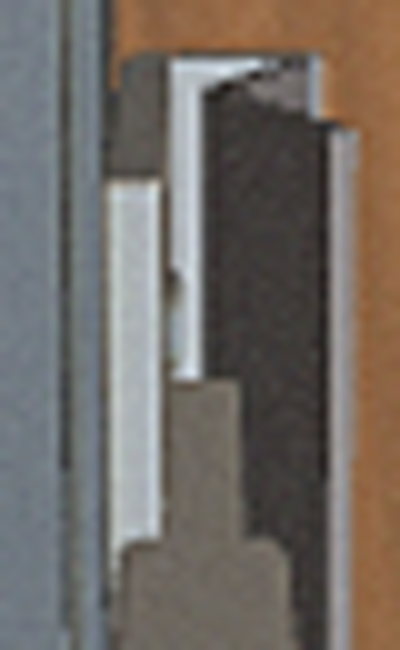

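Emit:
jog_arm:
  dp:
    - [-0.8, 0, 0]
    - [-0.8, 0, -4]
    - [-0.8, 0, -8]
    - [-0.8, 0, -12]
    - [-0.8, 0, -16]
    - [-0.8, 0, -16]
  roll: [0, 0, 0, 0, 0, 0]

```text
t: 7.83
ee_pos: [0.5138, 0.1024, 0.2302]
tool_rot: [[-0.111, -0.994, 0.003], [-0.994, 0.111, -0.002], [0.002, -0.003, -1.0]]
ft_force: [-0.7, 0.1, 0.3]
finger_gap: 0.099
```

```bash
python3 - <<'E'
from h import *
s=env.get_state();print(s["t"],s["ee_pos"],s["ft_force"],s["tool_rot"].round(4).tolist())
a=env.capture("wrist")["color"];b=env.capture("side")["color"];
cv2.imwrite("pics/x7.png",np.hstack([cv2.resize(a[170:240,290:340],None,fx=8,fy=8,interpolation=2),cv2.resize(b[170:240,260:310],None,fx=8,fy=8,interpolation=2)]))
print(env.get_state()["ee_pos"])
E
```

```text
7.8333 [0.5138337  0.10238023 0.23015868] [-0.73914441  0.14879682  0.26026753] [[-0.1111, -0.9938, 0.0029], [-0.9938, 0.1111, -0.002], [0.0017, -0.0031, -1.0]]
[0.51426457 0.10253528 0.23106156]
```

View pics/x7.png

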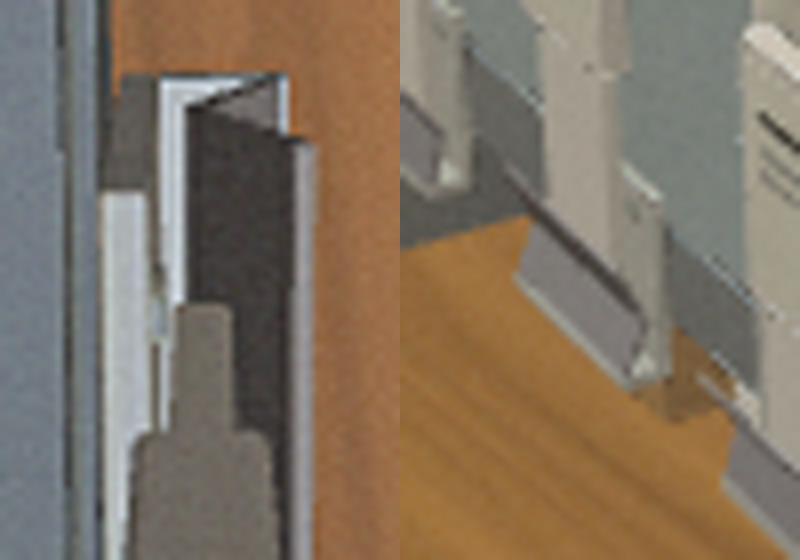

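Emit:
jog_arm:
  dp:
    - [0.5, 0, -3]
    - [0.5, 0, -6]
    - [0.5, 0, -9]
    - [0.5, 0, -12]
    - [0.5, 0, -15]
    - [0.5, 0, -18]
    - [0.5, 0, -21]
  roll: [0, 0, 0, 0, 0, 0, 0]

```text
t: 8.52
ee_pos: [0.5151, 0.1026, 0.2108]
tool_rot: [[-0.11, -0.994, 0.005], [-0.994, 0.11, -0.002], [0.001, -0.005, -1.0]]
ft_force: [-1.2, -0.4, 6.6]
finger_gap: 0.098
```

```bash
python3 - <<'E'
from h import *
s=env.get_state();print(s["t"],s["ee_pos"],s["ft_force"],s["moment"],s["tool_rot"].round(4).tolist())
a=env.capture("wrist")["color"];b=env.capture("side")["color"];
cv2.imwrite("pics/x8.png",np.hstack([cv2.resize(a[170:240,290:340],None,fx=8,fy=8,interpolation=2),cv2.resize(b[170:240,260:310],None,fx=8,fy=8,interpolation=2)]))
s=env.get_state();print(s["ee_pos"],s["ft_force"])
E
```

```text
8.5167 [0.51505334 0.10256662 0.21083103] [-1.19449456 -0.35630358  6.64527817] [0.03145712 0.880337   0.08454272] [[-0.1104, -0.9939, 0.0052], [-0.9939, 0.1104, -0.0015], [0.0009, -0.0054, -1.0]]
[0.51501721 0.10257448 0.21015553] [0.44693565 0.52705391 1.04946941]
```

View pics/x8.png

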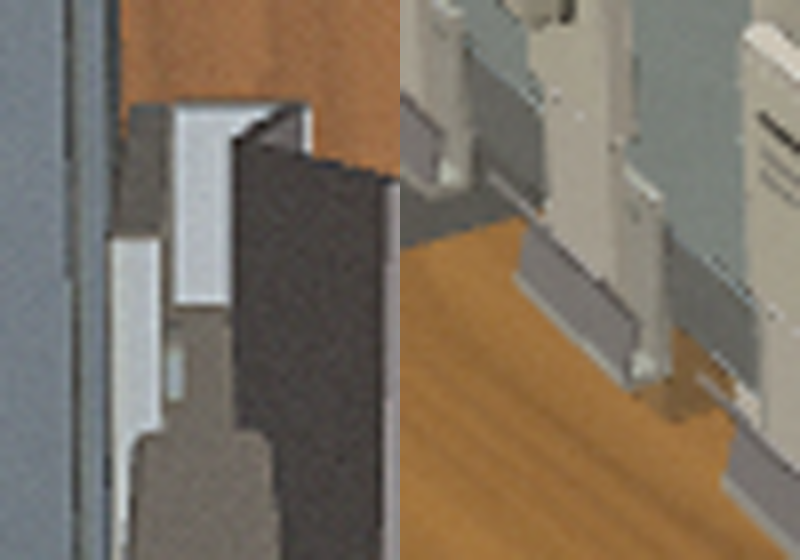

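Emit:
jog_arm:
  dp:
    - [0, 0, -2]
    - [0, 0, -4]
    - [0, 0, -6]
    - [0, 0, -8]
    - [0, 0, -8]
    - [0, 0, -8]
  roll: [0, 0, 0, 0, 0, 0]

```text
t: 9.12
ee_pos: [0.5151, 0.1026, 0.2033]
tool_rot: [[-0.11, -0.994, 0.005], [-0.994, 0.11, -0.002], [0.001, -0.006, -1.0]]
ft_force: [-3.7, 0.6, 10.5]
finger_gap: 0.097
```

Emit:
jog_arm:
  dp:
    - [0, 0, -2]
    - [0, 0, -3]
    - [0, 0, -4]
    - [0, 0, -4]
    - [0, 0, -4]
    - [0, 0, -4]
  roll: [0, 0, 0, 0, 0, 0]

```text
t: 9.62
ee_pos: [0.5155, 0.1025, 0.2032]
tool_rot: [[-0.109, -0.994, 0.008], [-0.994, 0.109, -0.002], [0.001, -0.008, -1.0]]
ft_force: [-12.3, 0.3, 33.6]
finger_gap: 0.099
```

```bash
python3 - <<'E'
from h import *
s=env.get_state();print(s["t"],s["ee_pos"],s["ft_force"],s["moment"],s["tool_rot"].round(4).tolist())
a=env.capture("wrist")["color"];b=env.capture("side")["color"];c=env.capture("scene")["color"];cv2.imwrite("pics/w9.png",a);cv2.imwrite("pics/side9.png",b)
cv2.imwrite("pics/x9.png",np.hstack([cv2.resize(a[170:240,290:340],None,fx=6,fy=6,interpolation=2),cv2.resize(b[170:240,260:310],None,fx=6,fy=6,interpolation=2)]))
cv2.imwrite("pics/y9.png",np.hstack([cv2.resize(b[100:260,230:370],None,fx=2.8,fy=2.8,interpolation=2),cv2.resize(c[130:290,260:400],None,fx=2.8,fy=2.8,interpolation=2)]))
s=env.get_state();print(s["ee_pos"],s["ft_force"])
E
```

```text
9.6167 [0.51546549 0.10253739 0.20315271] [-12.26751939   0.33480523  33.59921518] [0.23343706 5.74243286 0.06493721] [[-0.1089, -0.994, 0.008], [-0.9941, 0.1089, -0.0016], [0.0007, -0.0081, -1.0]]
[0.51547868 0.10250636 0.20315957] [-13.54425517   0.7425833   33.81094861]
```

View pics/x9.png

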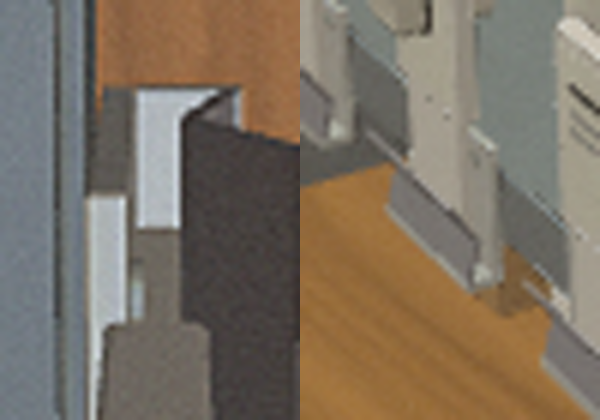

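View pics/y9.png

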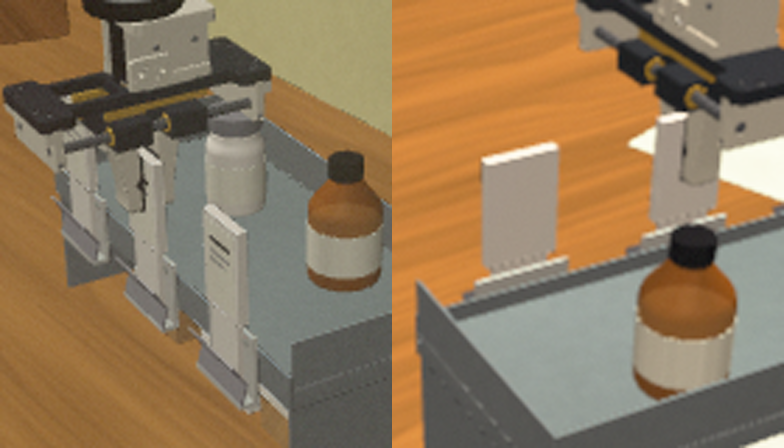

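Emit:
jog_arm:
  dp:
    - [-0.4, 0, -2.8]
    - [-0.4, 0, -2.8]
    - [-0.4, 0, -2.8]
    - [-0.4, 0, -2.8]
    - [-0.4, 0, -2.8]
    - [-0.4, 0, -2.8]
  roll: [0, 0, 0, 0, 0, 0]

```text
t: 10.27
ee_pos: [0.5152, 0.1025, 0.2032]
tool_rot: [[-0.108, -0.994, 0.01], [-0.994, 0.108, -0.001], [0.0, -0.01, -1.0]]
ft_force: [-9.6, 1.0, 25.9]
finger_gap: 0.101
```

```bash
python3 - <<'E'
from h import *
s=env.get_state();print(s["t"],s["ee_pos"],s["ft_force"],s["tool_rot"].round(4).tolist(),s["finger_gap"])
c=env.capture("wrist");a=c["color"];b=env.capture("side")["color"];cv2.imwrite("pics/side10.png",b)
crop(a,295,165,40,70,8,"w10.png");crop(b,240,110,80,125,6,"s10.png")
s=env.get_state();print(s["ee_pos"],s["ft_force"])
E
```

```text
10.2667 [0.51517069 0.10251913 0.20319628] [-9.58497178  1.00956348 25.88654046] [[-0.1081, -0.9941, 0.0096], [-0.9941, 0.1081, -0.0014], [0.0003, -0.0097, -1.0]] 0.10102930581536233
[0.51518102 0.102532   0.20318234] [-9.92591762  0.51739518 25.74579044]
```

View pics/w10.png

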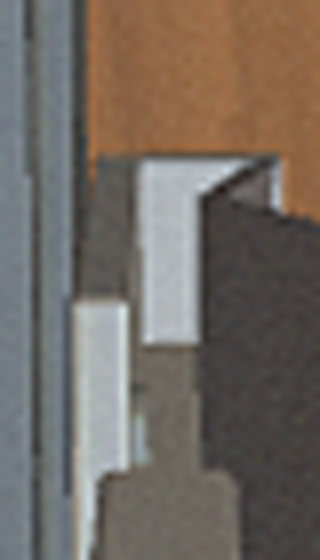

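View pics/s10.png

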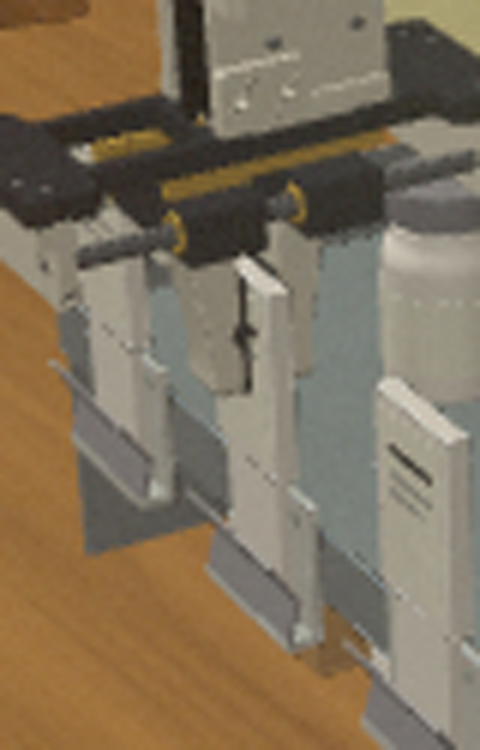

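```bash
python3 - <<'E'
from fit import *
s=env.get_state();B=cam(env.capture("side"));W=cam(env.capture("wrist"),s)
y=np.radians(-6.3);R=Ro.from_euler("z",y).as_matrix();o=np.array([.5177,.1,.085])
for n,P in (("-x+y",(-7,26,140)),("+x-y",(2,-26,140)),("-x-y",(-7,-26,140))):
    print(n,((proj(B,o+R@(np.array(P)/1000))[0]-[240,110])*6).round(0))
b=lambda u,v:np.array([295+(u+.5)/8-.5,165+(v+.5)/8-.5]);p=s["ee_pos"]
f=lambda X:np.round(R.T@(X-p)*1000,2)
print("foot",f(onz(W,b(143,345),.0855)),f(onz(W,b(198,345),.0855)),"plate",f(onz(W,b(129,302),.14)),"floor edge",f(onz(W,b(136,165),.085)),"end",f(onz(W,b(170,157),.085)), s["t"],s["ft_force"])
E
```

```text
-x+y [206. 241.]
+x-y [292. 288.]
-x-y [269. 294.]
foot [   1.99  -19.91 -117.68] [  -2.79  -19.93 -117.68] plate [  2.13 -35.6  -63.18] floor edge [   2.59  -35.56 -118.18] end [  -0.31  -36.25 -118.18] 10.3667 [-9.92591762  0.51739518 25.74579044]
```

```bash
python3 - <<'E'
from rig import env
print(env.hand_in());s=env.get_state();print(s["t"],s["ee_pos"],s["ft_force"],s["finger_gap"])
E
```

```text
the job is handed in; nothing more can be done
None
the job is handed in; nothing more can be done
```

I drew the label holder out of the caddy and pushed it down behind the lip of the empty middle clip, card side facing the robot. I then handed the job in at about 10.4 s with the gripper still holding it at 40 N and pressing it down. The hand-in reported no verdict.

- **Which one I took:** of the four loose look-alikes, the one in the caddy at y ≈ −0.355 m was farthest to the robot's right.
- **Seating:**
  - The tool stopped at z = 0.2032 m, against 0.2034 m expected for fully home.
  - The height moved only 0.1 mm as the push rose to 34 N, so the foot is on the solid floor.
  - I then eased the push to about 26 N.
- **Position in the clip:** the last wrist picture put the foot about 2.5 to 3 mm out from the back plate and under 1 mm off the clip's middle. Tilt and yaw were within about 0.6°.
- **Surroundings:** the caddy and marker looked undisturbed after the lift. The two bottles looked unmoved in the pictures after pressing. I did not re-measure any of them.
- **What disagreed:**
  - The fitted clip position differed by 1 to 2 mm between cameras.
  - Single moves ended up to about 4 mm off target, so I centred on the wrist view before pushing.
  - A steady sideways force of about 10 N remained at hand-in, with the label leaning on the back plate.

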